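# Hold down the label printer's recessed reset button

### The job

The label printer on the shop counter has to be reset: slide the small shutter on its top all the way open, then take the wooden-handled stylus out of its block, put its steel shank down through the round hole that the shutter covered and press the recessed button fully down. Keep the stylus gripped and finish while still holding the button down with it. Leave the jar, the tub and the coffee bag standing where they are.

Things in the scene. Friction and masses are not known exactly. Their poses are not given: they have to be found in the camera images.
- printer: Label printer, a fixed grey box 220 (its x) x 170 (its y) x 110 mm (z), left or right of centre; origin at the centre of its underside, z up; label slot with steel tear bar on its -x face. On its flat top two black guide rails, 6 mm high, run along its y, 29 mm either side of the hole in x, the shutter between them; a flat black window lies at +x.
- reset_hole (a point): Centre of the round reset hole's mouth on the printer's top, at (-20, -30, 110) mm in the printer's frame; axes as the printer's. The hole is 16 mm wide and goes straight down. In it sits a pale round button, 14.4 mm wide, its top 24 mm below the mouth when up. The closed shutter hides the hole.
- shutter (a joint): Travel of the aluminium shutter along the printer's +y: 0 = closed, centred over the hole; 0.045 m = fully open, at its stop. Plate 50 (x) x 44 (y) mm, its top 4.5 mm above the printer's top. Slides with about 1.5 N of friction and stays where it is left. Starts between 0 and 0.008 m; the hole is clear of it from 0.030 m on.
- shutter_tab (a point): Centre of the top face of the shutter's upright grip tab, 26.5 mm above the printer's top. The tab is 30 mm long (printer's x), 12 mm thick (printer's y, the sliding direction) and stands 22 mm above the shutter plate, 10 mm to the +y side of the plate's centre; it moves with the shutter.
- reset_button (a joint): Travel of the reset button, 0 = up, 0.006 m = fully down. Spring force about 1.2 N at the start of the stroke and 4.8 N at its bottom; it comes up when let go.
- stylus: Loose stylus, 60 g or so, standing upright in its block: a steel shank 8 mm in diameter and 55 mm long at the bottom and above it a round dark wooden handle 22 mm in diameter and 60 mm long (115 mm in all). Origin at the tip of the shank, z along the stylus towards the handle's top.
- stylus_tip (a point): Centre of the flat lower end of the stylus's shank (the body's origin).
- stylus_grip (a point): Middle of the stylus's handle, on its axis, 85 mm above the tip and 30 mm below the handle's top.
- stand: Fixed wooden block 80 x 80 x 70 mm (z) with one hole 11 mm wide and 62 mm deep in the middle of its top, in which the stylus stands with the handle's shoulder resting on the top face; origin at the centre of its underside.
- jar: Bystander: jar with a gold lid, 64 mm wide, 75 mm tall, standing between printer and block; origin at the centre of its underside.
- tub: Bystander: clear plastic tub upside down, 76 mm wide at the foot, 60 mm tall, standing between printer and block; origin at the centre of its underside.
- bag: Bystander: brown coffee bag, 55 x 80 x 180 mm, standing at the far left; origin at the centre of its underside.

How it is judged:
On the way, in this order (a step that is already met when the one before it is completed fails the run):
1. the shutter is slid open (value of joint shutter above 0.037 m), for 0.2 s.
2. the stylus, held by the gripper, reaches through the hole and presses the button down (value of joint reset_button above 0.0042 m and horizontal distance between stylus_tip and reset_hole below 0.009 m and z of stylus_tip in the frame of reset_hole below -0.024 m and contact force between the fingers and stylus above 1 N), for 0.3 s.
At the end, for the whole second after the job is handed in: The shutter is open (at least 37 of its 45 mm); the stylus is gripped by the fingers, its tip is in the reset hole (within 9 mm of the axis, at least 24 mm below the mouth) and holds the button at least 4.2 of its 6 mm down; jar, tub and bag are within 30 mm of where they stood (all of step 2 and value of joint shutter above 0.037 m and distance of each of jar, tub, bag from where it was at the start of the episode below 0.03 m); the arm keeps its last pose, push and grip.
It fails at once if jar is knocked over or pushed away (distance of jar from where it was at the start of the episode above 0.03 m or angle between jar's own z axis and vertical above 0.5 rad).
It fails at once if tub is knocked over or pushed away (distance of tub from where it was at the start of the episode above 0.03 m or angle between tub's own z axis and vertical above 0.5 rad).
It fails at once if bag is knocked over or pushed away (distance of bag from where it was at the start of the episode above 0.03 m or angle between bag's own z axis and vertical above 0.5 rad).
It also fails if it takes over 58 s, if anything falls off the work surface, if the arm or the gripper's body presses on something with over 40 N, if the wrist force passes 120 N, or if a joint passes its speed limit or range.

### The arm

A 7-joint arm with a two-finger parallel gripper is mounted at the origin on the work surface. World frame = base frame: x ahead of the robot, y to its left, z up, the work surface at z = 0. Lengths are in m, angles in rad, forces in N, time in s.
With the tool pointing down it reaches from about 0.4 to 0.875 m from the base axis. Payload 19.3 kg.
Tool frame: the origin (TCP) lies midway between the tips of the shut fingers; the grasp point (between the pads) lies 19 mm behind it (bot.grip_point_offset is the distance from the TCP to the grasp point, in m); z points along the fingers, y is the line along which they close (so a half turn about z gives the same grasp; the last joint's range is limited). The gripper opens to 85 mm and grips with 20 to 120 N. Pads are 22 mm wide; open, the fingers measure 114 mm over their backs; the gripper's body (76 mm by 85 mm) begins 54 mm behind the grasp point. The pads swing forward as they close: fully open they stand 13 mm farther back than shut.
Start: joints at [-1.259, 0.521, -0.036, 1.599, 0.021, 1.021, -0.113], TCP at [0.233, 0.58, 0.231] pointing down, gripper open.
Joint ranges: [-2.91, 2.91], [-0.3, 2.13], [-1.5, 1.42], [0.17, 2.43], [-1.26, 4.41], [0.16, 1.93], [-2.52, 2.52]. Speed limits (rad/s): [1.89, 1.89, 2.39, 2.39, 3.01, 3.01, 3.01].

### API

Orientations are given as a rotation vector (axis times angle).
In Python, from station import bot gives the robot as it stands.
- The arm moves only by the tool servo_tool, never from a script. Its argument "moves" is a list that holds one entry, the list of rows, each a list of 6 numbers: the shift along the tool's x, y, z in mm, then the turn, a rotation vector about the tool's x, y, z in rad. In form: [[[tx, ty, tz, wx, wy, wz], ...]]. A call has 1 to 8 rows; each row shifts and turns the commanded pose from where the row before left it, along the tool's axes as they then stand; what a row does not reach is not made up. A row lasts 1/8 s, in which the tool goes at most 62.5 mm and 10.7 degrees, less where a joint would pass 70% of its speed; a pose out of reach is approached as far as the arm can. A call is refused whole if a number of a shift passes 62.5 or a number of a turn 0.188, either way. A call with a gripper value outside its range is refused whole. "hand" is the finger opening in mm, from 0 to 85.4, set as the call begins (left out, the last holds). The fingers move at their own pace and stop on an object; the grip force is fixed at half the most. Time passes only in rows, so rows that do not move let the fingers close. It gives the time, the measured TCP pose, the force, the opening and the grip force at its end, in the units of the state.
- bot.observe(): the state, without advancing time (a new reading comes with each control period).
- bot.get_image(name): name is "side" or "top"; returns a dict with "image" (480x640x3 uint8, red, green, blue), "intrinsics" (3x3 intrinsics, pixels), "world_to_cam" (4x4, takes a point from world to camera coordinates). Camera axes: x right, y up, looking along -z (the intrinsics and any distortion apply to the point x, -y, -z); pixel columns grow to the right and rows downward; lengths in m; the calibration is good to about 2 mm. A picture is of the moment at which its call begins. There is no depth.
- bot.hand_in(): hands the job in; it is judged then, once.
The state is a dict: "t": time; "q": joint angles; "qvel": joint speeds; "effort": joint torques, N m; "eef_pos": TCP position; "eef_rot": TCP orientation; "wrist_force": force on the tool from outside, world axes, zero at the start; "wrist_torque": the same for the moment, N m; "opening": finger opening in m; "grip_force": force on a finger pad.
Only numpy, scipy, OpenCV 4.12 (cv2) and the standard library are available. Lean on these libraries where they do the work, as an engineer would, in place of code of your own. Each camera call takes 0.05 s, during which the arm holds its last target. There are 200 camera calls.

## Working session

There is one attempt and no reset: what is moved stays moved. The work goes in short steps, Python scripts to look and compute and a tool call to move; the robot and the scene stay as the last step left them, time stands still between calls to the robot, and variables do not carry over. Pictures are saved under pics/ and viewed, at most 10 in all, crops included, and the job is handed in when it is done.

Besides the shell and the picture viewer there is one more tool, called after "Call:" in YAML: its name, and indented under it one key for each argument. servo_tool: Moves the arm, as the interface text tells. Its arguments: {"type":"object","properties":{"moves":{"type":"array","items":{"type":"array","items":{"type":"array","items":{"type":"number"}}}},"hand":{"type":"number"}},"required":["moves"]}

```bash
mkdir -p pics
cat > h.py <<'E'
import numpy as np, cv2
from station import bot
from scipy.spatial.transform import Rotation as R
def ray(c,u,v):
    K=c["intrinsics"];W=np.array(c["world_to_cam"]);p=np.array([(u-K[0][2])/K[0][0],-(v-K[1][2])/K[1][1],-1])
    Rm=W[:3,:3];return -Rm.T@W[:3,3],Rm.T@p
def onz(c,u,v,z):
    o,d=ray(c,u,v);return o+d*(z-o[2])/d[2]
def proj(c,P):
    W=np.array(c["world_to_cam"]);K=c["intrinsics"];p=W[:3,:3]@P+W[:3,3];return K[0][0]*p[0]/-p[2]+K[0][2],K[1][1]*-p[1]/-p[2]+K[1][2]
def snap(n,f):
    c=bot.get_image(n);cv2.imwrite(f,c["image"][:,:,::-1]);return c
E
python3 - <<'E'
from h import *
for n in("top","side"):
    c=snap(n,f"pics/{n}0.png");print(n,np.round(c["intrinsics"],1).tolist(),np.round(ray(c,320,240),3))
s=bot.observe();print({k:np.round(v,3).tolist() for k,v in s.items()})
print(np.round(R.from_rotvec(s["eef_rot"]).as_matrix(),3))
E
```

```text
top [[580.5, 0.0, 313.7], [0.0, 580.5, 233.6], [0.0, 0.0, 1.0]] [[ 0.322  0.073  1.254]
 [ 0.195  0.003 -0.981]]
side [[458.9, 0.0, 325.7], [0.0, 458.9, 240.7], [0.0, 0.0, 1.0]] [[ 0.478  0.798  0.739]
 [ 0.071 -0.767 -0.638]]
{'t': 0.1, 'q': [-1.259, 0.522, -0.036, 1.6, 0.021, 1.021, -0.113], 'qvel': [0.0, -0.001, -0.001, -0.001, -0.001, -0.001, 0.002], 'effort': [0.005, -92.849, 1.985, -37.053, 0.018, 0.005, 0.0], 'eef_pos': [0.233, 0.58, 0.231], 'eef_rot': [-0.596, -3.084, 0.002], 'wrist_force': [-0.008, 1.449, -0.663], 'wrist_torque': [0.009, 0.043, -0.054], 'grip_force': 0.0, 'opening': 0.086}
[[-0.928  0.373 -0.   ]
 [ 0.373  0.928 -0.001]
 [-0.    -0.001 -1.   ]]
```

View pics/top0.png

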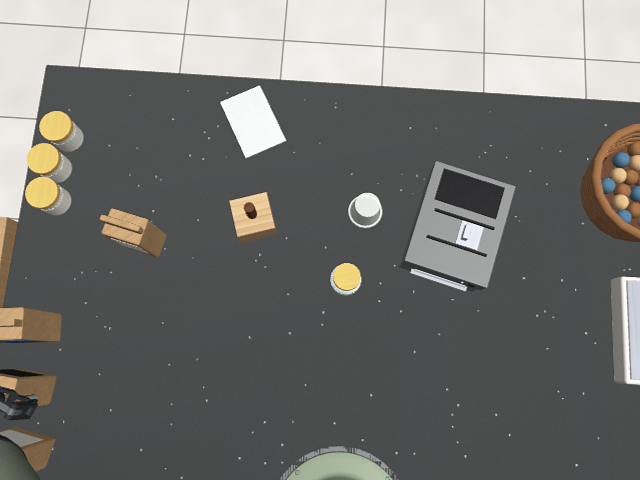

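View pics/side0.png

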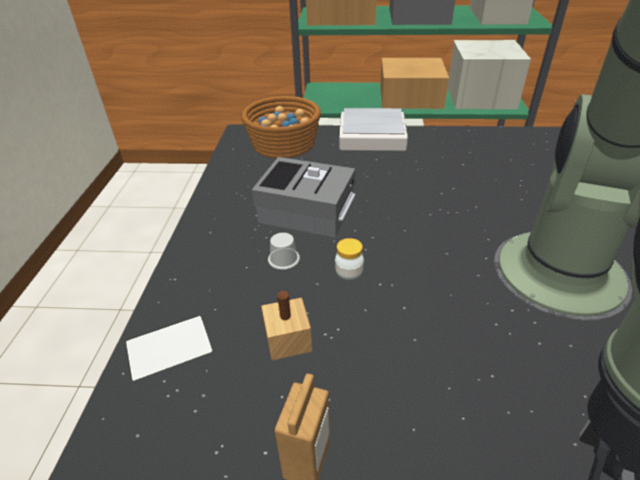

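The top view shows the printer at about (460,225), its shutter at (469,235), the block at (252,217), the tub at (366,210), the jar at (346,278) and the bag at (133,230). In the side view the stylus handle is at (284,305) and the shutter tab at (315,173). I'll enlarge the printer and block next.

Run:
```python
from h import *
a=cv2.imread("pics/top0.png");b=cv2.imread("pics/side0.png")
f=lambda im,x,y,w,h:cv2.resize(im[y:y+h,x:x+w],(400,300),interpolation=cv2.INTER_CUBIC)
# printer top x400 y155 120x... scale
A=cv2.resize(a[150:300,395:525],None,fx=4,fy=4,interpolation=cv2.INTER_CUBIC)[:600]
cv2.imwrite("pics/cA.png",A)
B=np.hstack([cv2.resize(a[185:250,220:285],(390,390),interpolation=3),cv2.resize(b[285:365,250:330],(390,390),interpolation=3)])
cv2.imwrite("pics/cB.png",B)
```

```text
(no output)
```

View pics/cA.png

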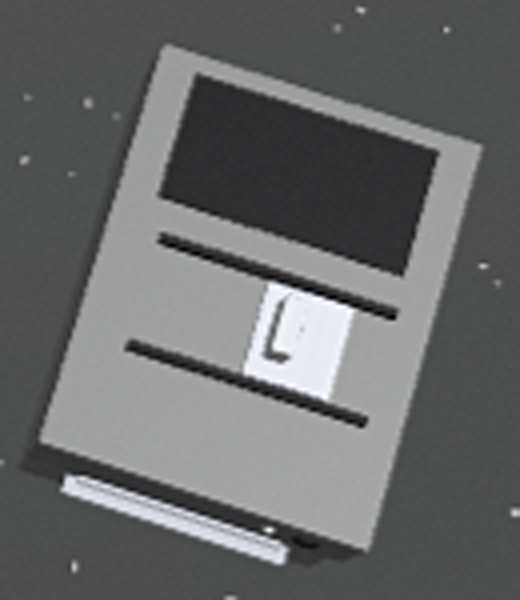

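View pics/cB.png

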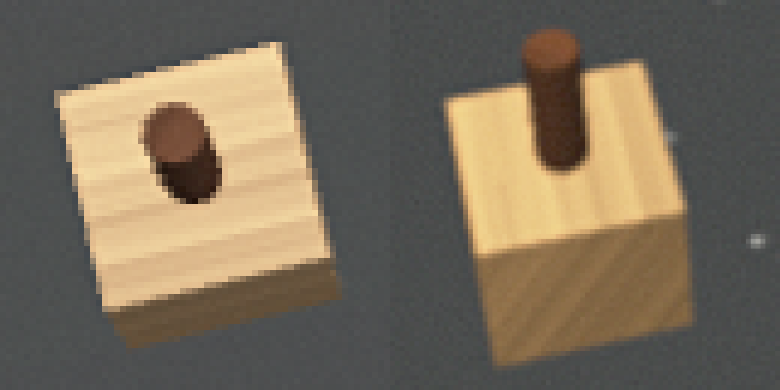

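The crops give pixel positions. In crop A the printer's top corners are (165,45), (482,147), (370,550) and (40,442), and the shutter plate spans (267,283) to (331,402). In crop B the handle-top centre is (175,132) from above and (552,50) from the side.

Run:
```python
from h import *
T=bot.get_image("top");S=bot.get_image("side")
g=lambda x,y:(395+(x-1.5)/4,150+(y-1.5)/4)
C=np.array([onz(T,*g(*p),.11)[:2] for p in[(165,45),(482,147),(370,550),(40,442)]])
# local corners: top-left(+x,+y) , top-right (+x,-y), bottom right(-x,-y), bottom left(-x,+y)
L=np.array([[.11,.085],[.11,-.085],[-.11,-.085],[-.11,.085]])
c=C.mean(0);H=L.T@(C-c);th=np.arctan2(H[0,1]-H[1,0],H[0,0]+H[1,1])
Rm=np.array([[np.cos(th),-np.sin(th)],[np.sin(th),np.cos(th)]])
print("printer",c,th,"res",np.round((C-(c+L@Rm.T))*1000,1).tolist())
hole=c+Rm@[-.02,-.03];print("hole",hole)
for p in[(267,283),(245,375),(353,308),(331,402)]:
    print("shut corner loc",np.round(Rm.T@(onz(T,*g(*p),.1145)[:2]-c)*1000,1))
print("tab loc",np.round(Rm.T@(onz(T,*g(290,325),.1365)[:2]-c)*1000,1))
a=onz(T,220+174.5/6,185+131.5/6,.13)
b=onz(S,250+162/4.875,285+50/4.875,.13)
print("stylus",a,b)
bc=[onz(T,220+x/6,185+y/6,.07) for x,y in[(55,93),(282,43),(330,258),(104,308)]]
print("block",np.mean(bc,0),np.round(np.diff(bc,axis=0),3).tolist())
print("jar",onz(T,346,277,.075),"tub",onz(T,366,210,.03),"bag",onz(T,133,230,.09))
```

```text
printer [ 0.6048138  -0.20516762] -0.25859680584267236 res [[-0.4, -0.5], [-0.6, 0.6], [0.9, -0.1], [0.1, 0.0]]
hole [ 0.57780708 -0.22905563]
shut corner loc [3.6 0.9]
shut corner loc [-45.4  -1.6]
shut corner loc [  5.1 -43.5]
shut corner loc [-44.8 -45.9]
tab loc [-20.  -11.8]
stylus [0.60289357 0.22200882 0.13      ] [0.60209451 0.22407677 0.13      ]
block [0.60280053 0.222168   0.07      ] [[0.024, -0.078, 0.0], [-0.076, -0.023, 0.0], [-0.023, 0.077, 0.0]]
jar [0.48322588 0.01820402 0.075     ] tub [ 0.63860971 -0.01875429  0.03      ] bag [0.54776201 0.46037881 0.09      ]
```

Call:
servo_tool:
  moves:
    - [[-38,-37,0,0,0,0],[-38,-37,0,0,0,0],[-38,-37,0,0,0,0],[-38,-37,0,0,0,0],[-38,-37,0,0,0,0],[-38,-37,0,0,0,0],[-38,-37,0,0,0,0],[-38,-37,0,0,0,0]]
  hand: 50

```text
t: 1.2
eef_pos: [0.4052, 0.1904, 0.2314]
eef_rot: [0.596, 3.084, 0.0]
wrist_force: [0.4, 0.3, 0.1]
opening: 0.0501
grip_force: 0.0
```

Call:
servo_tool:
  moves:
    - [[-38,-37,0,0,0,0],[-38,-37,0,0,0,0],[-38,-37,0,0,0,0],[-38,-37,0,0,0,0],[-38,-37,0,0,0,0],[-38,-37,0,0,0,0],[-38,-37,0,0,0,-0.123],[0,0,0,0,0,0]]

```text
t: 2.2
eef_pos: [0.5552, -0.1516, 0.2309]
eef_rot: [-0.41, -3.115, 0.002]
wrist_force: [0.1, 1.3, -0.0]
opening: 0.0496
grip_force: 0.0
```

```bash
cat >> h.py <<'E'
def go(P):
    s=bot.observe();M=R.from_rotvec(s["eef_rot"]).as_matrix()
    print("t",round(s["t"],2),"pos",np.round(s["eef_pos"],4),"yaw",round(np.arctan2(M[0,1],M[1,1]),3),"zax",np.round(M[:,2],3),"F",np.round(s["wrist_force"],1),"open",round(s["opening"],4),"grip",round(s["grip_force"],1))
    print("tool delta mm",np.round(M.T@(np.array(P)-s["eef_pos"])*1000,1))
E
python3 -c "
from h import *
go([.5823,-.2121,.18])"
```

```text
t 2.2 pos [ 0.5552 -0.1516  0.2309] yaw 0.262 zax [-0.    -0.002 -1.   ] F [ 0.1  1.3 -0. ] open 0.0496 grip 0.0
tool delta mm [-41.8 -51.4  50.9]
```

Call:
servo_tool:
  moves:
    - [[-21,-25,0,0,0,0],[-21,-26,0,0,0,0],[0,0,25,0,0,0],[0,0,22,0,0,0],[0,0,0,0,0,0]]

```text
t: 2.82
eef_pos: [0.5818, -0.2065, 0.183]
eef_rot: [-0.405, -3.113, -0.001]
wrist_force: [0.1, 0.2, 1.2]
opening: 0.0497
grip_force: 0.0
```

```bash
python3 -c "
from h import *
go([.5823,-.2121,.121])
c=snap('side','pics/s1.png')['image'][:,:,::-1];d=snap('top','pics/t1.png')['image'][:,:,::-1]
cv2.imwrite('pics/c1.png',np.hstack([cv2.resize(c[110:230,245:365],(400,400),interpolation=3),cv2.resize(d[170:290,400:520],(400,400),interpolation=3)]))"
```

```text
t 2.83 pos [ 0.5818 -0.2065  0.183 ] yaw 0.259 zax [-0.003  0.001 -1.   ] F [0.1 0.2 1.2] open 0.0497 grip 0.0
tool delta mm [-2.1 -5.3 62. ]
```

View pics/c1.png

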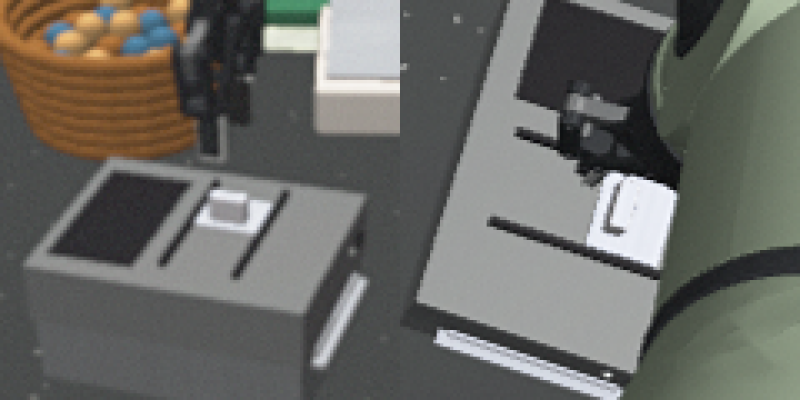

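The crop shows the gripper above the tab, with its fingers lined up along the rails. The tab is at about (230,205) in the left half. Next I go down and grip it.

Call:
servo_tool:
  moves:
    - [[-2,-5,10,0,0,0],[0,0,20,0,0,0],[0,0,20,0,0,0],[0,0,10,0,0,0],[0,0,0,0,0,0],[0,0,0,0,0,0]]

```text
t: 3.68
eef_pos: [0.5836, -0.213, 0.1251]
eef_rot: [0.405, 3.114, -0.0]
wrist_force: [0.1, -0.1, 0.0]
opening: 0.0503
grip_force: 0.0
```

Call:
servo_tool:
  moves:
    - [[0,0,0,0,0,0],[0,0,0,0,0,0],[0,0,0,0,0,0],[0,0,0,0,0,0],[0,0,0,0,0,0]]
  hand: 5

```text
t: 4.3
eef_pos: [0.5834, -0.2129, 0.1248]
eef_rot: [0.405, 3.115, -0.0]
wrist_force: [-1.1, 1.2, 5.4]
opening: 0.0101
grip_force: 60.3
```

```bash
python3 -c "
from h import *
go([.592,-.1758,.121])"
```

```text
t 4.3 pos [ 0.5834 -0.2129  0.1248] yaw 0.259 zax [ 0.001 -0.    -1.   ] F [-1.1  1.2  5.4] open 0.0101 grip 60.3
tool delta mm [ 1.2 38.1  3.9]
```

Call:
servo_tool:
  moves:
    - [[0,6,0,0,0,0],[0,8,0,0,0,0],[0,8,0,0,0,0],[0,8,0,0,0,0],[0,5,0,0,0,0],[0,3,0,0,0,0],[0,0,0,0,0,0],[0,0,0,0,0,0]]

```text
t: 5.3
eef_pos: [0.5933, -0.1758, 0.1248]
eef_rot: [0.405, 3.115, 0.0]
wrist_force: [-1.0, 0.5, 7.2]
opening: 0.0099
grip_force: 60.5
```

```bash
python3 -c "
from h import *
go([.5933,-.1757,.1248])"
```

```text
t 5.3 pos [ 0.5933 -0.1758  0.1248] yaw 0.259 zax [ 0.001  0.    -1.   ] F [-1.   0.5  7.2] open 0.0099 grip 60.5
tool delta mm [0.  0.1 0. ]
```

Call:
servo_tool:
  moves:
    - [[0,1.5,0,0,0,0],[0,1.5,0,0,0,0],[0,0,0,0,0,0]]

```text
t: 5.68
eef_pos: [0.5933, -0.1756, 0.1248]
eef_rot: [0.408, 3.114, -0.004]
wrist_force: [-4.7, -12.9, 5.5]
opening: 0.0102
grip_force: 60.4
```

Call:
servo_tool:
  moves:
    - [[0,0,0,0,0,0],[0,0,0,0,0,0],[0,0,0,0,0,0],[0,0,-20,0,0,0],[0,0,-40,0,0,0],[0,0,-50,0,0,0]]
  hand: 50

```text
t: 6.42
eef_pos: [0.5933, -0.1728, 0.2349]
eef_rot: [-0.405, -3.114, -0.0]
wrist_force: [0.3, 0.3, 0.3]
opening: 0.0497
grip_force: 0.0
```

```bash
python3 -c "
from h import *
go([.6027,.2225,.235])"
```

```text
t 6.42 pos [ 0.5933 -0.1728  0.2349] yaw 0.259 zax [-0.002  0.    -1.   ] F [0.3 0.3 0.3] open 0.0497 grip 0.0
tool delta mm [ 92.  384.6   0. ]
```

The shutter is at its stop: the tool met 13 N and stopped moving. Next is the stylus.

Call:
servo_tool:
  moves:
    - [[11.5,48,0,0,0,0],[11.5,48,0,0,0,0],[11.5,48,0,0,0,0],[11.5,48,0,0,0,0],[11.5,48,0,0,0,0],[11.5,48,0,0,0,0],[11.5,48,0,0,0,0],[11.5,48,0,0,0,0]]

```text
t: 7.42
eef_pos: [0.6028, 0.2234, 0.2344]
eef_rot: [0.405, 3.115, 0.0]
wrist_force: [0.3, -0.7, 0.6]
opening: 0.0501
grip_force: 0.0
```

Call:
servo_tool:
  moves:
    - [[0,0,20,0,0,0],[0,0,30,0,0,0],[0,0,25,0,0,0],[0,0,0,0,0,0]]
  hand: 60

```text
t: 7.92
eef_pos: [0.6021, 0.2215, 0.1578]
eef_rot: [-0.405, -3.113, 0.002]
wrist_force: [0.2, -0.1, 0.6]
opening: 0.0601
grip_force: 0.0
```

```bash
python3 -c "
from h import *
go([.6027,.2227,.082])
c=snap('side','pics/s2.png')['image'][:,:,::-1];d=snap('top','pics/t2.png')['image'][:,:,::-1]
cv2.imwrite('pics/c2.png',np.hstack([cv2.resize(c[220:370,220:370],(400,400),interpolation=3),cv2.resize(d[170:290,400:520],(400,400),interpolation=3)]))"
```

```text
t 7.92 pos [0.6021 0.2215 0.1578] yaw 0.259 zax [-0.003 -0.001 -1.   ] F [ 0.2 -0.1  0.6] open 0.0601 grip 0.0
tool delta mm [-0.4  1.5 75.8]
```

View pics/c2.png

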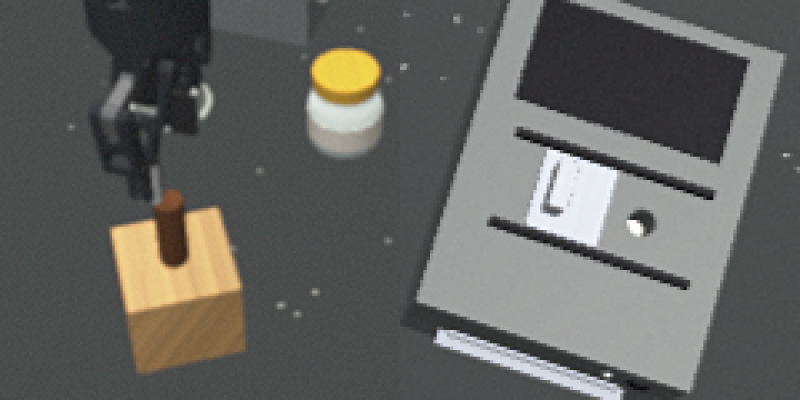

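The shutter is fully open and the hole shows at (641,222) in the right half. The fingers are over the stylus handle, so I go down and grip it.

Call:
servo_tool:
  moves:
    - [[0,1,15,0,0,0],[0,0,20,0,0,0],[0,0,20,0,0,0],[0,0,18,0,0,0],[0,0,0,0,0,0],[0,0,0,0,0,0]]

```text
t: 8.78
eef_pos: [0.6037, 0.2226, 0.0867]
eef_rot: [0.405, 3.115, 0.0]
wrist_force: [-0.3, 0.7, 0.9]
opening: 0.06
grip_force: 0.0
```

Call:
servo_tool:
  moves:
    - [[0,0,0,0,0,0],[0,0,0,0,0,0],[0,0,0,0,0,0],[0,0,0,0,0,0],[0,0,0,0,0,0]]
  hand: 12

```text
t: 9.4
eef_pos: [0.6036, 0.2226, 0.0869]
eef_rot: [0.405, 3.115, 0.001]
wrist_force: [-1.1, -0.4, 7.1]
opening: 0.0208
grip_force: 58.4
```

```bash
python3 -c "
from h import *
go([.6027,.2227,.082])
T=cv2.imread('pics/t2.png');c=bot.get_image('top')
g=cv2.cvtColor(T,cv2.COLOR_BGR2GRAY)[228:246,463:482];print(g)
print(onz(c,472.3-.35,236.6-.35,.11))
C=np.array([.6048,-.2052])
"
```

```text
t 9.4 pos [0.6036 0.2226 0.0869] yaw 0.259 zax [ 0.001  0.    -1.   ] F [-1.1 -0.4  7.1] open 0.0208 grip 58.4
tool delta mm [ 0.9 -0.2  4.9]
[[203 163 159 160 161 161 161 161 161 161 161 162 163 161 162 161 160 162
  162]
 [178 160 160 160 160 160 159 161 162 161 161 160 162 162 160 163 162 163
  161]
 [179 159 159 161 161 160 162 162 163 161 163 164 162 162 162 162 162 162
  162]
 [164 160 159 160 161 162 162 165 162 165 162 163 162 162 162 163 162 160
  160]
 [158 160 160 161 161 162 165 150 146 137 151 165 166 163 161 161 161 162
  162]
 [158 160 160 161 162 164 158 112  72  63  73  99 147 162 162 163 161 163
  161]
 [160 161 163 161 164 142  86  54  49  48  49  51  82 156 164 163 161 162
  161]
 [160 161 162 164 162 120  49  33  45  44  49  50  49 131 161 162 163 162
  163]
 [162 162 162 161 158 241 255 249 142  59  49  56  54 104 157 164 161 161
  162]
 [161 162 161 162 157 216 255 255 255 153  50  55  56 102 156 164 162 161
  161]
 [161 160 162 160 159 184 255 255 255 219  95  56  69 113 156 162 163 162
  163]
 [162 161 162 164 159 159 225 255 255 226  95  56 101 154 164 164 162 162
  162]
 [163 161 163 163 161 158 164 202 230 166  96 127 157 165 163 162 162 162
  163]
 [162 163 162 162 160 162 159 161 167 161 157 163 164 162 161 162 161 164
  161]
 [162 162 162 163 162 163 161 161 161 161 162 164 164 160 161 164 162 165
  162]
 [162 162 163 160 162 162 162 162 161 161 163 163 162 162 163 163 163 162
  162]
 [163 162 161 163 163 162 162 162 163 161 161 163 163 162 162 162 162 163
  162]
 [168 166 165 163 162 161 162 162 162 163 164 164 163 164 164 163 162 164
  163]]
[ 0.57828266 -0.22809438  0.11      ]
```

Call:
servo_tool:
  moves:
    - [[0,0,-10,0,0,0],[0,0,-20,0,0,0],[0,0,-30,0,0,0],[0,0,-40,0,0,0],[0,0,-40,0,0,0],[0,0,-15,0,0,0],[0,0,0,0,0,0]]

```text
t: 10.32
eef_pos: [0.6036, 0.2226, 0.2426]
eef_rot: [0.405, 3.114, 0.002]
wrist_force: [-0.7, 0.1, -0.7]
opening: 0.0205
grip_force: 58.6
```

```bash
python3 -c "
from h import *
go([.578,-.2288,.235])"
```

```text
t 10.32 pos [0.6036 0.2226 0.2426] yaw 0.259 zax [ 0.002  0.001 -1.   ] F [-0.7  0.1 -0.7] open 0.0205 grip 58.6
tool delta mm [ -90.8 -442.9    7.1]
```

Call:
servo_tool:
  moves:
    - [[-10,-40,0,0,0,0],[-10,-50,0,0,0,0],[-10,-50,0,0,0,0],[-10,-50,0,0,0,0],[-10,-50,0,0,0,0],[-10,-50,0,0,0,0],[-10,-50,0,0,0,0],[-10,-50,0,0,0,0]]

```text
t: 11.32
eef_pos: [0.58, -0.1764, 0.24]
eef_rot: [-0.405, -3.113, -0.0]
wrist_force: [0.3, -0.1, -1.4]
opening: 0.0207
grip_force: 58.7
```

Call:
servo_tool:
  moves:
    - [[-11,-30,0,0,0,0],[0,-23,0,0,0,0],[0,0,20,0,0,0],[0,0,20,0,0,0],[0,0,0,0,0,0],[0,0,0,0,0,0]]

```text
t: 12.08
eef_pos: [0.5779, -0.2291, 0.2014]
eef_rot: [-0.405, -3.115, 0.0]
wrist_force: [0.0, -0.0, 0.3]
opening: 0.0207
grip_force: 58.7
```

```bash
python3 -c "
from h import *
go([.578,-.2288,.152])
s=snap('side','pics/s3.png');c=s['image'][:,:,::-1]
d=snap('top','pics/t3.png')['image'][:,:,::-1]
print('hole px side',proj(s,np.array([.578,-.2288,.11])),proj(s,np.array([.578,-.2288,.128])))
cv2.imwrite('pics/c3.png',np.hstack([cv2.resize(c[135:195,285:345],(400,400),interpolation=3),cv2.resize(d[170:290,400:520],(400,400),interpolation=3)]))"
```

```text
t 12.07 pos [ 0.5779 -0.2291  0.2014] yaw 0.259 zax [-0. -0. -1.] F [ 0.  -0.   0.3] open 0.0207 grip 58.7
tool delta mm [-0.   0.3 49.4]
hole px side (np.float64(315.59785551885784), np.float64(173.90019956187865)) (np.float64(315.3546821373983), np.float64(167.88653169762884))
```

View pics/c3.png

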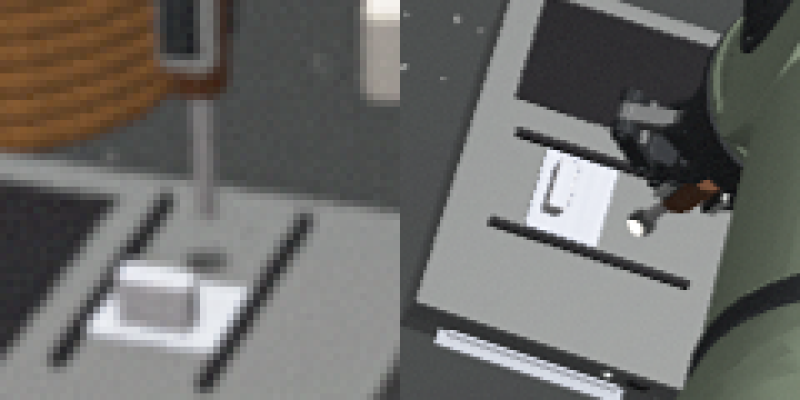

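The tip at (207,215) is directly over the hole at (208,260) in the side crop, and the shank hangs straight. I'm lowering it.

Call:
servo_tool:
  moves:
    - [[0,0,10,0,0,0],[0,0,12,0,0,0],[0,0,12,0,0,0],[0,0,8,0,0,0],[0,0,0,0,0,0]]

```text
t: 12.8
eef_pos: [0.5777, -0.229, 0.1586]
eef_rot: [-0.405, -3.114, -0.0]
wrist_force: [1.1, -1.3, -0.1]
opening: 0.0203
grip_force: 58.7
```

Call:
servo_tool:
  moves:
    - [[0,0,3,0,0,0],[0,0,2.5,0,0,0],[0,0,1.5,0,0,0],[0,0,0,0,0,0],[0,0,0,0,0,0]]

```text
t: 13.42
eef_pos: [0.578, -0.2291, 0.1525]
eef_rot: [0.405, 3.115, -0.0]
wrist_force: [-0.7, -0.1, 2.9]
opening: 0.0205
grip_force: 58.7
```

```bash
python3 -c "
from h import *
go([.578,-.2288,.152])"
```

```text
t 13.43 pos [ 0.578  -0.2291  0.1525] yaw 0.259 zax [ 0. -0. -1.] F [-0.7 -0.1  2.9] open 0.0205 grip 58.7
tool delta mm [0.1 0.3 0.5]
```

Call:
servo_tool:
  moves:
    - [[0,0,1,0,0,0],[0,0,0,0,0,0],[0,0,0,0,0,0]]

```text
t: 13.8
eef_pos: [0.5781, -0.2292, 0.1517]
eef_rot: [0.406, 3.115, -0.0]
wrist_force: [-0.7, -0.4, 8.3]
opening: 0.0208
grip_force: 59.4
```

Call:
servo_tool:
  moves:
    - [[0,0,1,0,0,0],[0,0,0,0,0,0],[0,0,0,0,0,0]]

```text
t: 14.18
eef_pos: [0.5785, -0.2293, 0.1514]
eef_rot: [0.405, 3.114, -0.0]
wrist_force: [-1.8, 1.0, 16.4]
opening: 0.0205
grip_force: 60.4
```

The button is at its bottom: the force went up to 16 N while the tool barely moved. I'll hold it briefly, check, and hand in.

Call:
servo_tool:
  moves:
    - [[0,0,0,0,0,0],[0,0,0,0,0,0],[0,0,0,0,0,0],[0,0,0,0,0,0]]

```text
t: 14.68
eef_pos: [0.5785, -0.2293, 0.1514]
eef_rot: [0.405, 3.114, -0.0]
wrist_force: [-2.1, 0.3, 17.5]
opening: 0.0207
grip_force: 60.4
```

```bash
python3 -c "
from h import *
go([.578,-.2288,.151])
print(bot.hand_in())"
```

```text
t 14.68 pos [ 0.5785 -0.2293  0.1514] yaw 0.259 zax [ 0.002 -0.    -1.   ] F [-2.1  0.3 17.5] open 0.0207 grip 60.4
tool delta mm [0.6 0.4 0.4]
the job is handed in; nothing more can be done
None
```

I handed the job in at 14.7 s with the shutter open to its stop and the gripped stylus pressing the reset button against its bottom stop (about 17 N); the arm did not touch the jar, tub or bag, and the hand-in gave no verdict.

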